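# Put the chuck key away under a sliding lid

### The job

Put the steel T-handled chuck key away in its wooden box: slide the flush lid back towards you until the blue-lined bay at the far end is open, lay the key flat in that bay without dropping it in, then slide the lid fully shut again. Do not shove the box along the bench or tip it, and leave the other things lying loose on the bench where they are.

Things in the scene. Friction and masses are not known exactly. Their poses are not given: they have to be found in the camera images.
- box: Dark wooden box, loose, 1.7 kg, 260 (x) x 160 (y) x 58 mm high; origin: centre of its underside, on the bench (z = 0). Its x axis runs along the lid's grooves, away from the robot (yaw within 0.35 rad). Long sides and far end: 9 mm thick, 58 mm high; the near end is lower and the lid slides out over it. A divider 33 mm to the near side of the centre parts the jaws' compartment from the far bay.
- lid_top (a point): Centre of the lid's upper face: pale plywood, 255 (box x) x 142 x 6 mm, no handle, held in side grooves; the face is 54 mm above the bench, 4 mm below the side walls' tops, so no edge can be gripped when shut. Press on it with shut fingertips and drag: about 1.5 N moves it; 8 to 15 N of press carries it and leaves the box standing. Axes as box. Shut, it is 2.5 mm nearer than the box's centre.
- lid (a joint): How far the lid is drawn back towards the robot (box -x), m: 0 fully shut (stop), 0.165 fully open (stop). It stays where it is left. At about 0.15 the bay is fully uncovered. It starts shut or up to 12 mm ajar.
- bay (a point): Centre of the flat floor of the blue-lined far bay: 46 mm to the far side of the box's centre, 8 mm above the bench. The bay is 150 (box x) x 142 (box y) mm; its floor is 40 mm below the lid's underside and 50 mm below the side walls' tops. Axes as the box.
- key_mid (a point): Steel T-handled chuck key lying flat, 0.13 to 0.25 kg, 126 x 96 x 12 mm. Point: its centre of mass, on the shank's axis, 6 mm above what it lies on. x runs along the shank to the driving end, z up. Shank 12 mm thick, from 34 mm behind the point to 86 mm ahead; cross bar 12 mm thick, along y, 34 mm behind. Fits the bay either way round, shank along box x. 75 mm is clear either side of the point.
- spanner: Bystander: dark open-and-ring spanner 170 x 38 x 8 mm lying beside the key; origin under its centre.
- wax_tin: Bystander: round tin with a yellow lid, diameter 70, 30 mm high, on the other side of the key; origin under its centre.
- gouge: Bystander: turning gouge with a pale wooden handle, 470 mm long, 33 mm high, lying along the back of the bench; origin under it near the ferrule.
- bowl: Bystander: turned dark wooden bowl, diameter 144, 58 mm high; origin at the centre of its underside.
- blank: Bystander: square pale wooden turning blank 180 x 46 x 46 mm; origin at the centre of its underside.
- sand_block: Bystander: cork sanding block 110 x 62 x 32 mm; origin at the centre of its underside.
- glasses: Bystander: clear safety glasses with yellow frame, 145 x 130 x 44 mm; origin under their middle.
There are look-alikes about, which are no part of the job. Of the things shaped like the part that bears key_mid, the bare steel one is meant.

How it is judged:
On the way, in this order (a step that is already met when the one before it is completed fails the run):
1. the lid is drawn back at least 120 mm (value of joint lid above 0.12 m), for 0.2 s.
2. the key lies flat on the floor of the open bay, let go (x of key_mid in the frame of bay between -0.06 and 0.06 m and y of key_mid in the frame of bay between -0.055 and 0.055 m and z of key_mid in the frame of bay between 0 and 0.012 m and angle between the z axis of key_mid and the z axis of bay, either way round below 0.12 rad and contact force between the fingers and key below 0.1 N and value of joint lid above 0.1 m), for 0.2 s.
At the end, for the whole second after the job is handed in: The key lies flat (within 0.12 rad, its middle less than 12 mm above the bay floor and inside the bay), at rest and let go, the lid is shut to within 4 mm, and the box stands at rest within 25 mm of where it started (x of key_mid in the frame of bay between -0.06 and 0.06 m and y of key_mid in the frame of bay between -0.055 and 0.055 m and z of key_mid in the frame of bay between 0 and 0.012 m and angle between the z axis of key_mid and the z axis of bay, either way round below 0.12 rad and contact force between the fingers and key below 0.1 N and value of joint lid below 0.004 m and linear speed of each of key, box below 0.02 m/s and distance of box from where it was at the start of the episode below 0.025 m); the robot touches nothing.
It fails at once if the box is shoved more than 25 mm from where it stood, or tipped by more than 0.12 rad (distance of box from where it was at the start of the episode above 0.025 m or angle between box's own z axis and vertical above 0.12 rad).
It fails at once if the key is dropped: it falls out of the fingers faster than 0.8 m/s (a drop of over 30 mm) (linear speed of key above 0.8 m/s and contact force between the fingers and key below 0.05 N).
It fails at once if a bystander (spanner, wax tin, gouge, bowl, blank, sanding block, glasses) is moved more than 25 mm (distance of any of spanner, wax_tin, gouge, bowl, blank, sand_block, glasses from where it was at the start of the episode above 0.025 m).
It also fails if it takes over 70 s, if anything falls off the work surface, if the arm or the gripper's body presses on something with over 40 N, if the wrist force passes 120 N, or if a joint passes its speed limit or range.

### The arm

A 6-joint arm with a two-finger parallel gripper is mounted at the origin on the work surface. World frame = base frame: x ahead of the robot, y to its left, z up, the work surface at z = 0. Lengths are in m, angles in rad, forces in N, time in s.
With the tool pointing down it reaches from about 0.3 to 0.875 m from the base axis. Payload 6.4 kg.
Tool frame: the origin (TCP) lies at the very end of the fingers, on their centre line; the grasp point (between the pads) lies 19 mm behind it; z points along the fingers, y is the line along which they close (so a half turn about z gives the same grasp; the last joint's range is limited). The gripper opens to 85 mm and grips with 20 to 120 N. Pads are 22 mm wide; open, the fingers measure 114 mm over their backs; the gripper's body (76 mm by 85 mm) begins 54 mm behind the grasp point. The pads swing forward as they close: fully open they stand 13 mm farther back than shut.
Start: joints at [-1.482, 0.181, 1.607, -0, 1.354, -0.206], TCP at [0.167, -0.55, 0.231] pointing down, gripper open.
Joint ranges: [-2.99, 2.99], [-0.89, 2.07], [0.3, 2.58], [-1.14, 4.28], [0, 2.63], [-3.12, 3.12]. Speed limits (rad/s): [2.57, 2.57, 3.01, 3.14, 3.14, 3.14].

### API

Orientations are given as a unit quaternion [w, x, y, z].
In Python, from bench import ctrl, camera, calibration, order, outline_of gives the robot as it stands.
- The arm moves only by the tool move_arm, never from a script. Its argument "series" is a list that holds one entry, the list of rows, each a list of 5 numbers: the opening, from 0 (shut) to 1 (fully open), then the shift along the tool's x, y, z in mm, then the turn about the tool's z in rad. A call has exactly 10 rows; each row is the pose to reach, as a shift and turn from the pose commanded when the call began, along the tool's axes at that moment; what a row does not reach only later rows make up. A row lasts 1/12 s, in which the tool goes at most 41.7 mm and 7.16 degrees, less where a joint would pass 70% of its speed; a pose out of reach is approached as far as the arm can. A call with a gripper value outside its range is refused whole. The fingers move at their own pace and stop on an object; the grip force is fixed at half the most. Time passes only in rows, so rows that repeat a pose let the fingers close, or fill a call up. It gives the time, the measured TCP pose, the force, the opening and the grip force at its end, in the units of the state.
- ctrl.get_obs(): the state, without advancing time (a new reading comes with each control period).
- camera(name): name is "side" or "top" or "wrist"; returns (picture, depth): 480x640x3 uint8, blue, green, red; 480x640 float32, m along the optical axis (not along the pixel's ray), 0 where there is no reading.
- calibration(name): a dict with "intrinsics" (3x3 intrinsics, pixels), "rvec" (rotation vector, rad) and "tvec" (3), from world to camera coordinates, as OpenCV has them. Camera axes: x right, y down, z forward; pixel columns grow to the right and rows downward; lengths in m; the calibration is good to about 2 mm. A picture is of the moment at which its call begins: read the wrist's pose just before it. calibration takes no time and is no camera call; for the wrist camera it gives the pose at the moment of the call.
- order.hand_in(): hands the job in; it is judged then, once.
Trained networks look in the newest picture that a camera, given by its name, has taken for a name from the list of things; names that differ only in an ending like _2 or _b are one class to them, and where a whole thing is asked for, a point or a joint stands for the part that bears it (a point fixed in the world has none). Each returns a list of dicts, best first, with "conf" (0 to 1); they miss things now and then, are a little off and sometimes report something else, mostly with a low value. They report only what shows in the picture. A call takes as long as a camera call. They do not tell look-alikes from the thing itself.
- outline_of(target, camera): "region" (480x640 bool, what is visible of it) and "bbox" ([centre column, centre row, width, height] in pixels, round what is visible of it).
The state is a dict: "time_s": time; "q": joint angles; "dq": joint speeds; "joint_efforts": joint torques, N m; "eef_pos": TCP position; "eef_rot": TCP orientation; "wrist_force": force on the tool from outside, world axes, zero at the start; "torque": the same for the moment, N m; "opening": opening from 0.0 (shut) to 1.0 (fully open); "grasp_force": force on a finger pad.
Only numpy, scipy, OpenCV 4.12 (cv2) and the standard library are available. Lean on these libraries where they do the work, as an engineer would, in place of code of your own. Each camera call takes 0.05 s, during which the arm holds its last target. There are 200 camera calls.

## Working session

There is one attempt and no reset: what is moved stays moved. The work goes in short steps, Python scripts to look and compute and a tool call to move; the robot and the scene stay as the last step left them, time stands still between calls to the robot, and variables do not carry over. Pictures are saved under pics/ and viewed, at most 10 in all, crops included, and the job is handed in when it is done.

Besides the shell and the picture viewer there is one more tool, called after ">>>" by a JSON object that holds its "fn" and its "kwargs". move_arm: Moves the arm, as the interface text tells. Its arguments: {"type":"object","properties":{"series":{"type":"array","items":{"type":"array","items":{"type":"array","items":{"type":"number"}}}}},"required":["series"]}

```bash
mkdir -p pics; cat > h.py <<'E'
import numpy as np, cv2
from bench import ctrl, camera, calibration, order, outline_of
def pts(name, mask, depth, cal=None):
    c=cal or calibration(name); K=np.array(c["intrinsics"]); R=cv2.Rodrigues(np.array(c["rvec"],float))[0]; t=np.array(c["tvec"],float).ravel()
    v,u=np.nonzero(mask&(depth>0)); d=depth[v,u]
    p=np.c_[(u-K[0,2])/K[0,0]*d,(v-K[1,2])/K[1,1]*d,d]
    return (p-t)@R
E
python3 - <<'E'
from h import *
o=ctrl.get_obs(); print(o["time_s"],o["eef_pos"],o["eef_rot"])
p,d=camera("top"); cv2.imwrite("pics/top.png",p); np.save("d.npy",d)
for n in ["box","lid","key_mid","spanner","wax_tin","gouge","bowl","blank","sand_block","glasses"]:
    for r in outline_of(n,"top")[:4]:
        q=pts("top",r["region"],d)
        if len(q)<5: continue
        rect=cv2.minAreaRect(q[:,:2].astype(np.float32))
        print(n,round(r["conf"],2),np.round(r["bbox"]),np.round(rect[0],3),np.round(rect[1],3),round(rect[2],1),"z",np.round(np.percentile(q[:,2],[5,50,95]),3))
E
```

```text
0.0 [ 0.16702857 -0.54964451  0.23038165] [-8.74834235e-04  9.89160296e-01  1.46837124e-01  5.35066219e-05]
box 0.88 [248. 235.  60.  99.] [0.543 0.196] [0.29  0.168] 0.9 z [0.049 0.055 0.06 ]
lid 0.68 [248. 238.  56.  93.] [0.526 0.195] [0.256 0.148] 2.4 z [0.05  0.054 0.059]
lid 0.6 [250. 235.  62. 100.] [0.533 0.2  ] [0.272 0.173] 1.4 z [0.049 0.055 0.06 ]
key_mid 0.69 [336. 249.  47.  37.] [ 0.509 -0.037] [0.083 0.125] 9.4 z [0.005 0.012 0.016]
key_mid 0.66 [384. 319.  33.  43.] [ 0.304 -0.159] [0.135 0.055] 44.3 z [0.    0.011 0.017]
key_mid 0.64 [244. 332.  50.  35.] [0.297 0.199] [0.13  0.083] 63.3 z [0.007 0.011 0.016]
key_mid 0.53 [397. 224.  43.  32.] [ 0.57  -0.225] [0.084 0.132] 7.0 z [0.007 0.012 0.016]
spanner 0.95 [415. 258.  58.  34.] [ 0.474 -0.264] [0.039 0.168] 26.3 z [0.002 0.008 0.012]
wax_tin 0.9 [374. 187.  26.  20.] [ 0.682 -0.151] [0.067 0.068] 47.9 z [0.023 0.031 0.035]
wax_tin 0.72 [503. 236.  73.  35.] [ 0.55  -0.508] [0.054 0.205] 14.6 z [0.003 0.047 0.051]
gouge 0.7 [308. 148. 157.  17.] [0.797 0.045] [0.045 0.458] 2.3 z [0.    0.026 0.035]
gouge 0.31 [247. 238.  54.  94.] [0.529 0.191] [0.263 0.148] 0.5 z [0.05  0.054 0.059]
bowl 0.72 [132. 243.  50.  55.] [0.515 0.514] [0.141 0.141] 40.5 z [0.006 0.028 0.059]
blank 0.68 [503. 235.  73.  31.] [ 0.548 -0.498] [0.051 0.183] 14.0 z [0.015 0.047 0.051]
blank 0.64 [373. 188.  31.  27.] [ 0.684 -0.155] [0.07  0.077] 16.0 z [0.009 0.03  0.035]
sand_block 0.56 [489. 305.  40.  44.] [ 0.352 -0.462] [0.064 0.118] 57.3 z [0.016 0.032 0.037]
glasses 0.66 [147. 306.  74.  69.] [0.348 0.479] [0.16  0.143] 45.6 z [-0.002  0.026  0.042]
```

View pics/top.png

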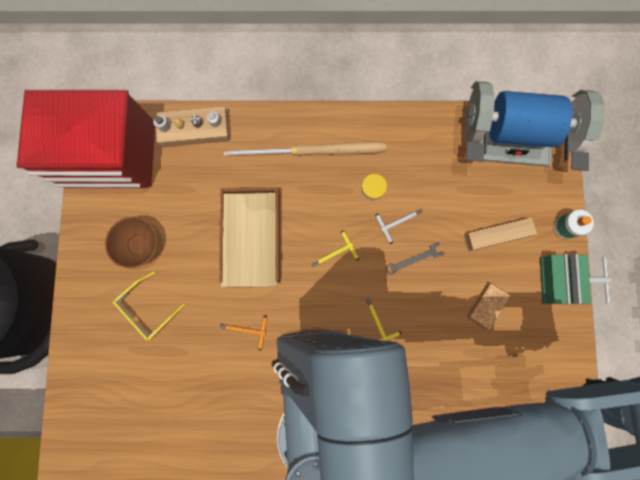

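Key-shaped things: yellow (336,249), yellow (384,319), orange (244,332), grey steel (397,224). The grey one between the tin and the spanner fits "bare steel". I'll confirm it in a crop and get poses.

```bash
cat >> h.py <<'E'
def keypose(q):
    """q: world points on the key; returns mid xy, shank direction"""
    q=q[(q[:,2]>np.median(q[:,2])-.006)][:,:2]
    best=None
    # fit T template by overlap: rasterised template distance
    from scipy.spatial import cKDTree
    from scipy.optimize import minimize
    g=np.arange(0,1,.02)
    def rect(x0,x1,y0,y1): 
        X,Y=np.meshgrid(np.arange(x0,x1+1e-6,.003),np.arange(y0,y1+1e-6,.003)); return np.c_[X.ravel(),Y.ravel()]
    T=np.r_[rect(-.04,.086,-.006,.006),rect(-.04,-.028,-.048,.048)]
    kt=cKDTree(q); tt=cKDTree(T)
    def cost(s):
        c,n=np.cos(s[2]),np.sin(s[2]); R=np.array([[c,-n],[n,c]])
        a=kt.query(T@R.T+s[:2])[0]; b=tt.query((q-s[:2])@R)[0]
        return (np.minimum(a,.02)**2).mean()+(np.minimum(b,.02)**2).mean()
    m=q.mean(0)
    for a in np.arange(0,2*np.pi,np.pi/8):
        r=minimize(cost,[*m,a],method="Nelder-Mead",options=dict(initial_simplex=np.array([[*m,a],[m[0]+.02,m[1],a],[m[0],m[1]+.02,a],[*m,a+.3]])))
        if best is None or r.fun<best.fun: best=r
    return best.x,best.fun
def boxpose(q, zmin=.045, size=None):
    q=q[q[:,2]>zmin][:,:2].astype(np.float32)
    (c,s,a)=cv2.minAreaRect(q); return c,s,a
E
python3 - <<'E'
from h import *
p,_=camera("top"); d=np.load("d.npy")
cv2.imwrite("pics/crop.png",cv2.resize(p[170:350,215:455],None,fx=3.3,fy=3.3,interpolation=cv2.INTER_CUBIC))
for r in outline_of("key_mid","top"):
    if abs(r["bbox"][0]-397)<12 and abs(r["bbox"][1]-224)<12:
        print(r["conf"],keypose(pts("top",r["region"],d)))
m=np.zeros(d.shape,bool); m[170:310,205:295]=1
q=pts("top",m,d); 
# height map edges
for lo,hi in [(.0565,.07),(.051,.0562),(.045,.07)]:
    k=q[(q[:,2]>lo)&(q[:,2]<hi)]; print(lo,len(k),cv2.minAreaRect(k[:,:2].astype(np.float32)),k[:,:2].mean(0))
# side edges: per x-slice, y extents
k=q[q[:,2]>.045]
for x in np.arange(.43,.66,.03):
    s=k[abs(k[:,0]-x)<.006]; print(round(x,2),np.round([s[:,1].min(),s[:,1].max()],4))
for r in outline_of("lid","top")[:1]:
    k=pts("top",r["region"],d); print(cv2.minAreaRect(k[:,:2].astype(np.float32)))
print({n:np.round(calibration(n)["tvec"],3).ravel().tolist() for n in ["top","side","wrist"]}, calibration("wrist")["intrinsics"])
E
```

```text
0.85 (array([ 0.57844739, -0.20852225,  5.17826076]), np.float64(4.413070199302197e-06))
0.0565 1582 ((0.5332423448562622, 0.193194180727005), (0.2709309756755829, 0.16036811470985413), 1.3764508962631226) [0.53896557 0.19180127]
0.051 3455 ((0.5341145396232605, 0.19355496764183044), (0.2730545699596405, 0.16057775914669037), 1.283058762550354) [0.52630704 0.19284292]
0.045 5749 ((0.5341331362724304, 0.19347572326660156), (0.2730399966239929, 0.16088826954364777), 1.3764508962631226) [0.53012605 0.19291806]
0.43 [0.1108 0.2708]
0.46 [0.1118 0.2713]
0.49 [0.1122 0.2729]
0.52 [0.1129 0.2705]
0.55 [0.1137 0.2722]
0.58 [0.114  0.2729]
0.61 [0.115  0.2744]
0.64 [0.1157 0.2762]
((0.5290908813476562, 0.19276252388954163), (0.26300421357154846, 0.1484052985906601), 1.2336878776550293)
{'top': [-0.011, 0.544, 1.293], 'side': [-0.515, 0.128, 1.119], 'wrist': [-0.576, -0.036, 0.379]} [[390.09973421   0.         313.23947323]
 [  0.         390.09973421 236.38010267]
 [  0.           0.           1.        ]]
```

View pics/crop.png

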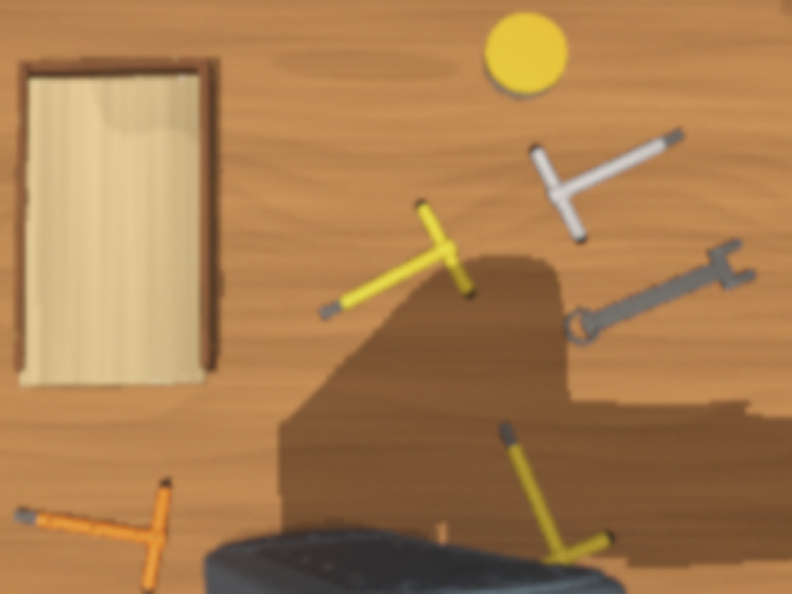

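The crop confirms it: bare steel key at crop (610,180), i.e. full picture (400,224). The lid is about 10 mm ajar. Now moving to the lid.

>>> {"fn": "move_arm", "kwargs": {"series": [[[0,30,-28,0,0.1],[0,60,-56,0,0.2],[0,90,-84,0,0.271],[0,120,-112,0,0.271],[0,150,-140,0,0.271],[0,180,-168,0,0.271],[0,210,-196,0,0.271],[0,240,-224,0,0.271],[0,270,-252,0,0.271],[0,300,-280,0,0.271]]]}}

```text
time_s: 1.53
eef_pos: [0.3734, -0.1934, 0.2317]
eef_rot: [0.0, 1.0, 0.012, 0.0]
wrist_force: [0.7, -0.7, 0.2]
opening: 0.001
grasp_force: 0.0
```

```bash
cat >> h.py <<'E'
from scipy.spatial.transform import Rotation as Ro
def rel(x,y,z,yaw):
    o=ctrl.get_obs(); w,a,b,c=o["eef_rot"]; R=Ro.from_quat([a,b,c,w]).as_matrix()
    s=R.T@(np.array([x,y,z])-o["eef_pos"])*1000
    cur=np.arctan2(R[1,0],R[0,0]); print("shift mm",np.round(s,1),"turn",round((cur-yaw+np.pi)%(2*np.pi)-np.pi,3),"| t",round(o["time_s"],2),"pos",np.round(o["eef_pos"],4),"tilt",np.round(R[:,2],3),"F",np.round(o["wrist_force"],2),"q",np.round(o["q"],2))
E
python3 -c "
from h import *; rel(.612,.195,.075,.024)"
```

```text
shift mm [ 247.5 -382.8  156.6] turn -0.001 | t 1.53 pos [ 0.3734 -0.1934  0.2317] tilt [ 0.001 -0.001 -1.   ] F [ 0.7  -0.71  0.24] q [-0.76 -0.19  1.97  0.    1.35  0.79]
```

>>> {"fn": "move_arm", "kwargs": {"series": [[[0,22,-34,0,0],[0,44,-68,0,0],[0,66,-102,0,0],[0,88,-136,0,0],[0,110,-170,10,0],[0,131,-203,20,0],[0,152,-236,30,0],[0,173,-268,42,0],[0,194,-300,54,0],[0,215,-332,66,0]]]}}

```text
time_s: 2.37
eef_pos: [0.5806, 0.144, 0.1648]
eef_rot: [0.0, 1.0, 0.012, 0.0]
wrist_force: [0.0, -0.7, 0.7]
opening: 0.004
grasp_force: 0.0
```

```bash
python3 -c "
from h import *; rel(.612,.195,.062,.024)
c=calibration('wrist');p,d=camera('wrist'); cv2.imwrite('pics/w1.png',p)"
```

```text
shift mm [ 32.6 -50.3 102.8] turn 0.0 | t 2.37 pos [0.5806 0.144  0.1648] tilt [ 0. -0. -1.] F [ 0.05 -0.68  0.71] q [ 0.04  0.3   1.61 -0.    1.24  1.59]
```

View pics/w1.png

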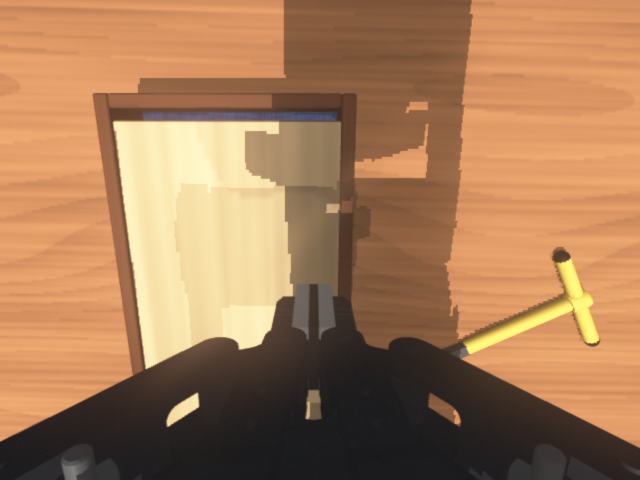

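The wrist view shows the box's far end at rows 95–120, with a thin blue strip from the ajar lid. The fingertips are over the lid's right side at (314,290). Next I go to the lid centreline, just above the face.

>>> {"fn": "move_arm", "kwargs": {"series": [[[0,8,-13,20,0],[0,16,-26,45,0],[0,24,-38,70,0],[0,32,-50,90,0],[0,32,-50,98,0],[0,32,-50,102,0],[0,32,-50,105,0],[0,32,-50,107,0],[0,32,-50,108,0],[0,32,-50,109,0]]]}}

```text
time_s: 3.25
eef_pos: [0.6114, 0.1922, 0.0577]
eef_rot: [-0.0, 1.0, 0.012, 0.001]
wrist_force: [1.0, -0.4, 0.2]
opening: 0.001
grasp_force: 0.0
```

>>> {"fn": "move_arm", "kwargs": {"series": [[[0,0,0,0.5,0],[0,0,0,1,0],[0,0,0,1.5,0],[0,0,0,2,0],[0,0,0,2.5,0],[0,0,0,3,0],[0,0,0,3,0],[0,0,0,3,0],[0,0,0,3,0],[0,0,0,3,0]]]}}

```text
time_s: 4.08
eef_pos: [0.6111, 0.1927, 0.054]
eef_rot: [0.0, 1.0, 0.012, 0.001]
wrist_force: [-1.3, -0.5, 5.3]
opening: 0.004
grasp_force: 2.7
```

>>> {"fn": "move_arm", "kwargs": {"series": [[[0,0,0,1,0],[0,0,0,1.5,0],[0,0,0,1.5,0],[0,-2,0,1.5,0],[0,-4,0,1.5,0],[0,-7,0,1.5,0],[0,-10,0,1.5,0],[0,-13,0,1.5,0],[0,-16,0,1.5,0],[0,-20,0,1.5,0]]]}}

```text
time_s: 4.92
eef_pos: [0.5932, 0.1923, 0.054]
eef_rot: [-0.0, 1.0, 0.012, 0.003]
wrist_force: [2.4, -0.7, 8.3]
opening: 0.001
grasp_force: 4.5
```

```bash
python3 -c "
from h import *; rel(.612,.195,.062,.024)
p,d=camera('top')
for r in outline_of('lid','top')[:1]+outline_of('box','top')[:1]:
    k=pts('top',r['region'],d); k=k[k[:,2]<.075];print(np.round(k.min(0),3),np.round(k.max(0),3))
    print(cv2.minAreaRect(k[:,:2].astype(np.float32)))
"
```

```text
shift mm [18.9 -2.3 -7.9] turn -0.0 | t 4.92 pos [0.5932 0.1923 0.054 ] tilt [ 0.006  0.    -1.   ] F [ 2.36 -0.71  8.25] q [ 0.12  0.49  1.6  -0.    1.05  1.67]
[ 0.524 -0.283 -0.006] [ 0.621 -0.156  0.02 ]
((0.5707859992980957, -0.2236059010028839), (0.08668902516365051, 0.12835603952407837), 6.489076137542725)
[ 0.258  0.448 -0.003] [0.41  0.556 0.047]
((0.32426342368125916, 0.5067368149757385), (0.1585816890001297, 0.06901182234287262), 20.736886978149414)
```

>>> {"fn": "move_arm", "kwargs": {"series": [[[0,-4,0,0.4,0],[0,-10,0,0.4,0],[0,-18,0,0.4,0],[0,-28,0,0.4,0],[0,-38,0,0.4,0],[0,-48,0,0.4,0],[0,-58,0,0.4,0],[0,-66,0,0.4,0],[0,-72,0,0.4,0],[0,-75,0,0.4,0]]]}}

```text
time_s: 5.9
eef_pos: [0.5181, 0.1906, 0.0539]
eef_rot: [-0.0, 1.0, 0.012, 0.003]
wrist_force: [1.6, -1.9, 10.0]
opening: -0.001
grasp_force: 5.0
```

```bash
cat > bx.py <<'E'
from h import *
rel(.612,.195,.062,.024)
c=calibration('wrist');p,d=camera('wrist')
q=pts('wrist',np.ones(d.shape,bool),d,c)
img=p.reshape(-1,3)[(d>0).ravel()].astype(int)
# blue lining floor
hsv=cv2.cvtColor(p,cv2.COLOR_BGR2HSV).reshape(-1,3)[(d>0).ravel()]
b=(hsv[:,0]>95)&(hsv[:,0]<130)&(hsv[:,1]>100)&(hsv[:,2]>40)
f=q[b]
if len(f): 
  print('blue',len(f),np.round(f.min(0),3),np.round(f.max(0),3))
  g=f[f[:,2]<.015]; print(len(g), len(g) and cv2.minAreaRect(g[:,:2].astype(np.float32)))
t=q[(q[:,2]>.0555)&(q[:,2]<.0605)&(q[:,0]>.40)&(q[:,0]<.72)&(q[:,1]>.09)&(q[:,1]<.3)]
print('walls',len(t),cv2.minAreaRect(t[:,:2].astype(np.float32)),np.percentile(t[:,0],99.8))
far=t[t[:,0]>t[:,0].max()-.006]; print('far edge y',far[:,1].min(),far[:,1].max(), np.polyfit(far[:,1],far[:,0],1))
E
python3 bx.py
```

```text
shift mm [94.1 -2.2 -7.5] turn 0.0 | t 5.9 pos [0.5181 0.1906 0.0539] tilt [ 0.006  0.    -1.   ] F [ 1.55 -1.88  9.99] q [ 0.14  0.35  1.79 -0.    0.99  1.68]
blue 48095 [0.562 0.127 0.007] [0.642 0.269 0.013]
48095 ((0.6007475256919861, 0.19785408675670624), (0.08006592094898224, 0.14135855436325073), 1.2398927211761475)
walls 31903 ((0.5446550846099854, 0.19622689485549927), (0.16475383937358856, 0.16081850230693817), 1.4147790670394897) 0.6275927474503515
far edge y 0.1178416881953236 0.2777444801707497 [-0.0121419   0.62696323]
```

>>> {"fn": "move_arm", "kwargs": {"series": [[[0,-5,0,0,0],[0,-13,0,0,0],[0,-22,0,0,0],[0,-31,0,0,0],[0,-40,0,0,0],[0,-48,0,0,0],[0,-53,0,0,0],[0,-55,0,0,0],[0,-55,0,0,0],[0,-55,0,0,0]]]}}

```text
time_s: 6.78
eef_pos: [0.4631, 0.1893, 0.0538]
eef_rot: [-0.0, 1.0, 0.012, 0.003]
wrist_force: [-1.7, -0.9, 15.5]
opening: -0.0
grasp_force: 8.0
```

>>> {"fn": "move_arm", "kwargs": {"series": [[[0,0,0,-3,0],[0,0,0,-10,0],[0,0,0,-25,0],[0,0,0,-50,0],[0,0,0,-80,0],[0,0,0,-110,0],[0,5,0,-140,0],[0,10,0,-160,0],[0,10,0,-170,0],[0,10,0,-170,0]]]}}

```text
time_s: 7.62
eef_pos: [0.4719, 0.1896, 0.2238]
eef_rot: [-0.0, 1.0, 0.012, 0.002]
wrist_force: [1.1, -0.6, 0.2]
opening: -0.0
grasp_force: 0.0
```

```bash
python3 bx.py; python3 -c "
from h import *; rel(.578,-.2085,.231,-1.105)"
```

```text
shift mm [139.5  -2.  162.4] turn -0.0 | t 7.62 pos [0.4719 0.1896 0.2238] tilt [ 0.004  0.001 -1.   ] F [ 1.06 -0.62  0.16] q [0.15 0.04 1.78 0.   1.32 1.7 ]
blue 16681 [0.525 0.131 0.006] [0.643 0.264 0.013]
16681 ((0.5832560658454895, 0.19723361730575562), (0.11834457516670227, 0.13377892971038818), 0.6561256051063538)
walls 12393 ((0.5135824084281921, 0.1953967660665512), (0.22954656183719635, 0.16082331538200378), 1.3462876081466675) 0.6282465808983497
far edge y 0.1182665145943959 0.27780492672245133 [-0.01093733  0.62811592]
shift mm [ 97.8 400.3  -9.3] turn 1.129 | t 7.67 pos [0.4707 0.1894 0.2217] tilt [ 0.001  0.    -1.   ] F [-0.73  0.7   0.2 ] q [0.15 0.04 1.79 0.   1.32 1.7 ]
```

>>> {"fn": "move_arm", "kwargs": {"series": [[[0.6,10,40,0,0.113],[0.6,20,80,0,0.226],[0.6,30,120,0,0.339],[0.6,40,160,0,0.452],[0.6,50,200,0,0.565],[0.6,59,240,0,0.678],[0.6,68,280,0,0.791],[0.6,78,320,10,0.904],[0.6,88,360,20,1.017],[0.6,98,400,25,1.129]]]}}

```text
time_s: 8.5
eef_pos: [0.5759, -0.2077, 0.1923]
eef_rot: [-0.0, 0.85, -0.527, -0.003]
wrist_force: [0.5, 0.5, 0.8]
opening: 0.598
grasp_force: 0.0
```

```bash
python3 - <<'E'
from h import *
c=calibration('wrist');p,d=camera('wrist'); cv2.imwrite('pics/w2.png',p)
for r in outline_of('key_mid','wrist')[:3]:
    q=pts('wrist',r["region"],d,c); k,f=keypose(q[::max(1,len(q)//600)]); print(r["conf"],np.round(r["bbox"]),np.round(k,4),f,np.median(q[:,2]))
    rel(k[0],k[1],.003,k[2])
pt,dt=camera('top')
for n in ['box','lid','key_mid']:
  for r in outline_of(n,'top')[:2]:
    k=pts('top',r['region'],dt); k=k[k[:,2]<.075];print(n,r['conf'],np.round(r["bbox"]),cv2.minAreaRect(k[:,:2].astype(np.float32)))
m=np.zeros(dt.shape,bool); m[170:370,205:295]=1
q=pts("top",m,dt);k=q[(q[:,2]>.045)&(q[:,2]<.075)]; print(cv2.minAreaRect(k[:,:2].astype(np.float32)))
E
```

```text
0.87 [586. 366.  46.  60.] [ 0.2878 -0.1698  0.5584] 0.00016627781521311226 0.011715427219107816
shift mm [-164.   239.5  190.4] turn -1.672 | t 8.6 pos [ 0.5762 -0.2117  0.1918] tilt [-0.005  0.001 -1.   ] F [0.72 0.12 0.57] q [-0.54  0.31  1.54 -0.    1.3   2.14]
0.82 [310. 181. 111. 154.] [ 0.5785 -0.2082  5.1736] 3.4896730110394695e-06 0.012004675230990561
shift mm [ -1.4  -4.4 188.8] turn -0.004 | t 8.6 pos [ 0.5762 -0.2117  0.1918] tilt [-0.005  0.001 -1.   ] F [0.72 0.12 0.57] q [-0.54  0.31  1.54 -0.    1.3   2.14]
0.75 [311. 382. 101.  73.] [ 0.5014 -0.0559  2.0749] 6.136397722125218e-05 0.011784934452629675
shift mm [-172.1   -2.4  189.4] turn 3.094 | t 8.6 pos [ 0.5762 -0.2117  0.1918] tilt [-0.005  0.001 -1.   ] F [0.72 0.12 0.57] q [-0.54  0.31  1.54 -0.    1.3   2.14]
box 0.76 [248. 263.  58. 154.] ((0.46834608912467957, 0.19858352839946747), (0.43730321526527405, 0.1746060699224472), 1.2644243240356445)
lid 0.8 [248. 293.  59.  97.] ((0.37502333521842957, 0.19653917849063873), (0.26234182715415955, 0.16286848485469818), 1.1377619504928589)
key_mid 0.6 [334. 248.  42.  36.] ((0.5086818933486938, -0.027756087481975555), (0.060747724026441574, 0.12163648009300232), 21.972139358520508)
key_mid 0.43 [404. 216.   7.   6.] ((0.5915815234184265, -0.23524868488311768), (0.010238765738904476, 0.030530035495758057), 24.108598709106445)
((0.4595412611961365, 0.19129061698913574), (0.41946640610694885, 0.16051626205444336), 1.4492263793945312)
```

View pics/w2.png

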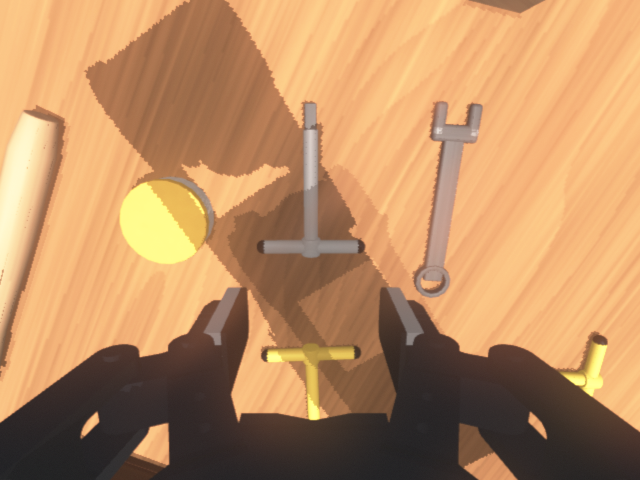

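Steel key at (310,180) in the wrist picture, with the tin at (167,222) and the spanner at (445,200) both clear of the fingers. Descending.

>>> {"fn": "move_arm", "kwargs": {"series": [[[0.6,0,-1,20,0],[0.6,-1,-2,45,0],[0.6,-1,-3,75,0],[0.6,-1,-4,105,0],[0.6,-1,-4,130,0],[0.6,-1,-4,142,0],[0.6,-1,-4,148,0],[0.6,-1,-4,150,0],[0.6,-1,-4,150,0],[0.6,-1,-4,150,0]]]}}

```text
time_s: 9.63
eef_pos: [0.5821, -0.2046, 0.0484]
eef_rot: [-0.0, 0.851, -0.525, 0.001]
wrist_force: [0.5, 0.2, 0.4]
opening: 0.598
grasp_force: 0.0
```

```bash
python3 -c "
from h import *; rel(.5785,-.2082,.003,5.1736)"
```

```text
shift mm [ 1.4  4.9 45.4] turn 0.005 | t 9.63 pos [ 0.5821 -0.2046  0.0484] tilt [ 0.003 -0.001 -1.   ] F [0.55 0.2  0.39] q [-0.53  0.48  1.62  0.    1.04  2.15]
```

>>> {"fn": "move_arm", "kwargs": {"series": [[[0.6,1,3,8,0],[0.6,1,5,18,0],[0.6,1,5,28,0],[0.6,1,5,36,0],[0.6,1,5,41,0],[0.6,1,5,43,0],[0.6,1,5,44,0],[0.6,1,5,44,0],[0.6,1,5,44,0],[0.6,1,5,44,0]]]}}

```text
time_s: 10.47
eef_pos: [0.5773, -0.2075, 0.003]
eef_rot: [-0.0, 0.851, -0.525, 0.0]
wrist_force: [0.6, 0.0, 0.8]
opening: 0.6
grasp_force: 0.0
```

```bash
python3 -c "
from h import *; rel(.5785,-.2082,.003,5.1736)"
```

```text
shift mm [ 1.1 -0.8  0. ] turn 0.005 | t 10.47 pos [ 0.5773 -0.2075  0.003 ] tilt [ 0.001 -0.    -1.   ] F [0.58 0.   0.8 ] q [-0.54  0.55  1.63 -0.    0.96  2.14]
```

Close.

>>> {"fn": "move_arm", "kwargs": {"series": [[[0,1,-0.5,0,0],[0,1,-0.5,0,0],[0,1,-0.5,0,0],[0,1,-0.5,0,0],[0,1,-0.5,0,0],[0,1,-0.5,0,0],[0,1,-0.5,0,0],[0,1,-0.5,0,0],[0,1,-0.5,0,0],[0,1,-0.5,0,0]]]}}

```text
time_s: 11.3
eef_pos: [0.578, -0.2082, 0.003]
eef_rot: [0.0, 0.851, -0.525, 0.0]
wrist_force: [-1.5, 0.9, 5.4]
opening: 0.106
grasp_force: 58.9
```

>>> {"fn": "move_arm", "kwargs": {"series": [[[0,0,0,-3,0],[0,0,0,-8,0],[0,0,0,-16,0],[0,0,0,-26,0],[0,0,0,-40,0],[0,0,0,-60,0],[0,0,0,-80,0],[0,0,0,-100,0],[0,0,0,-115,0],[0,0,0,-120,0]]]}}

```text
time_s: 12.13
eef_pos: [0.5797, -0.2091, 0.1272]
eef_rot: [-0.0, 0.851, -0.525, 0.003]
wrist_force: [0.6, 0.6, -1.3]
opening: 0.11
grasp_force: 58.6
```

```bash
python3 - <<'E'
from h import *
# bay target: box centre (.5405,.1950), yaw .0245; key_mid at box x=+.023
b=np.array([.5405,.195]);y=.0245; t=b+.023*np.array([np.cos(y),np.sin(y)]); print(t); rel(t[0],t[1],.12,y)
c=calibration('wrist');p,d=camera('wrist'); cv2.imwrite('pics/w3.png',p)
E
```

```text
[0.5634931  0.19556344]
shift mm [-368.8 -167.2    5.8] turn -1.13 | t 12.13 pos [ 0.5797 -0.2091  0.1272] tilt [ 0.005 -0.003 -1.   ] F [ 0.59  0.59 -1.31] q [-0.54  0.37  1.59  0.    1.17  2.14]
```

View pics/w3.png

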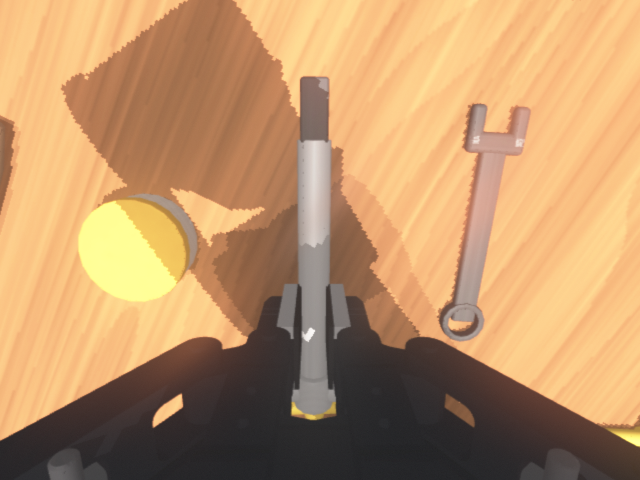

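The key is held at the fingertips, with its shank straight ahead (314, 80–410). Carrying it over the bay.

>>> {"fn": "move_arm", "kwargs": {"series": [[[0,-37,-16,0,-0.113],[0,-74,-33,0,-0.226],[0,-111,-50,0,-0.339],[0,-148,-67,0,-0.452],[0,-185,-84,0,-0.565],[0,-222,-100,0,-0.678],[0,-258,-117,0,-0.791],[0,-295,-134,0,-0.904],[0,-332,-151,0,-1.017],[0,-369,-167,0,-1.13]]]}}

```text
time_s: 13.02
eef_pos: [0.5604, 0.1986, 0.122]
eef_rot: [0.0, 1.0, 0.015, -0.0]
wrist_force: [0.8, -0.3, -2.1]
opening: 0.106
grasp_force: 58.7
```

>>> {"fn": "move_arm", "kwargs": {"series": [[[0,0,0,0,0],[0,0,0,0,0],[0,0,0,3,0],[0,0,0,6,0],[0,0,0,10,0],[0,0,0,10,0],[0,0,0,10,0],[0,0,0,10,0],[0,0,0,10,0],[0,0,0,10,0]]]}}

```text
time_s: 13.85
eef_pos: [0.5616, 0.1964, 0.1128]
eef_rot: [-0.0, 1.0, 0.012, 0.0]
wrist_force: [-0.4, -0.4, -2.2]
opening: 0.104
grasp_force: 58.8
```

```bash
python3 bx.py; python3 - <<'E'
from h import *
rel(.5635,.1956,.011,.0245)
c=calibration('wrist');p,d=camera('wrist'); cv2.imwrite('pics/w4.png',p)
E
```

```text
shift mm [50.3  2.7 50.8] turn 0.0 | t 13.85 pos [0.5616 0.1964 0.1128] tilt [ 0.  0. -1.] F [-0.41 -0.41 -2.23] q [0.14 0.35 1.65 0.   1.14 1.68]
blue 12896 [0.518 0.127 0.007] [0.658 0.265 0.012]
12896 ((0.588047206401825, 0.19348901510238647), (0.13136880099773407, 0.14017453789710999), 6.936215400695801)
walls 17780 ((0.5633339285850525, 0.19646328687667847), (0.21115824580192566, 0.1602969765663147), 1.3341065645217896) 0.6695634776130647
far edge y 0.11868015770403001 0.2785525919677526 [-0.01105429  0.6684199 ]
shift mm [  1.9   1.  101.8] turn 0.0 | t 13.9 pos [0.5616 0.1965 0.1128] tilt [ 0.  0. -1.] F [-0.68  0.6  -1.48] q [0.14 0.35 1.65 0.   1.14 1.68]
```

View pics/w4.png

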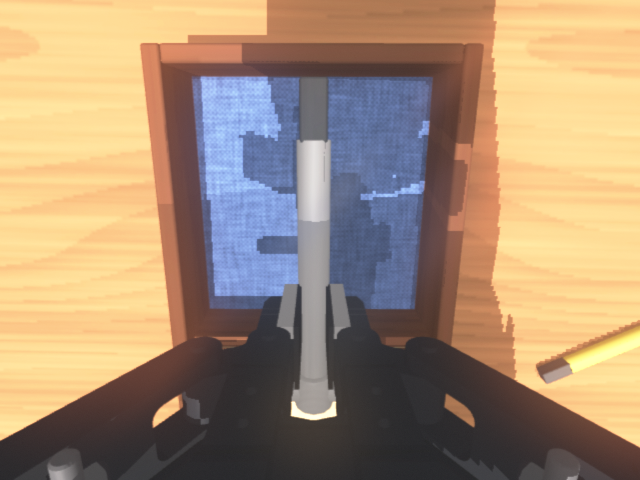

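The key is centred over the open blue bay, whose walls are at columns 190–435 and far wall at row 75. Lowering straight down.

>>> {"fn": "move_arm", "kwargs": {"series": [[[0,0,0,10,0],[0,0,0,25,0],[0,0,0,40,0],[0,0,0,55,0],[0,0,0,68,0],[0,0,0,80,0],[0,0,0,89,0],[0,0,0,95,0],[0,0,0,98,0],[0,0,0,99,0]]]}}

```text
time_s: 14.78
eef_pos: [0.5613, 0.1967, 0.0131]
eef_rot: [0.0, 1.0, 0.012, -0.0]
wrist_force: [0.2, 0.4, -1.8]
opening: 0.107
grasp_force: 58.8
```

>>> {"fn": "move_arm", "kwargs": {"series": [[[0,0,0,0.5,0],[0,0,0,1,0],[0,0,0,1.5,0],[0,0,0,2,0],[0,0,0,2,0],[0,0,0,2,0],[0,0,0,2,0],[0,0,0,2,0],[0,0,0,2,0],[0,0,0,2,0]]]}}

```text
time_s: 15.62
eef_pos: [0.5614, 0.1966, 0.0116]
eef_rot: [0.0, 1.0, 0.012, 0.0]
wrist_force: [0.4, -0.0, -2.0]
opening: 0.111
grasp_force: 58.8
```

Still carrying the full weight, so a little lower.

>>> {"fn": "move_arm", "kwargs": {"series": [[[0,0,0,0.3,0],[0,0,0,0.6,0],[0,0,0,0.9,0],[0,0,0,1.2,0],[0,0,0,1.2,0],[0,0,0,1.2,0],[0,0,0,1.2,0],[0,0,0,1.2,0],[0,0,0,1.2,0],[0,0,0,1.2,0]]]}}

```text
time_s: 16.45
eef_pos: [0.5614, 0.1967, 0.011]
eef_rot: [0.0, 1.0, 0.012, 0.0]
wrist_force: [-4.2, -0.9, 6.3]
opening: 0.111
grasp_force: 59.5
```

Touched down; release gently, then rise.

>>> {"fn": "move_arm", "kwargs": {"series": [[[0.3,0,0,-0.8,0],[0.4,0,0,-0.8,0],[0.5,0,0,-0.8,0],[0.5,0,0,-0.8,0],[0.5,0,0,-1,0],[0.5,0,0,-4,0],[0.5,0,0,-10,0],[0.5,0,0,-18,0],[0.5,0,0,-28,0],[0.5,0,0,-40,0]]]}}

```text
time_s: 17.28
eef_pos: [0.5613, 0.1966, 0.0514]
eef_rot: [0.0, 1.0, 0.012, -0.0]
wrist_force: [-0.4, -0.9, 0.3]
opening: 0.503
grasp_force: 0.0
```

>>> {"fn": "move_arm", "kwargs": {"series": [[[0.5,0,0,-20,0],[0.5,0,0,-45,0],[0.5,0,0,-70,0],[0.3,0,0,-95,0],[0,-20,0,-110,0],[0,-45,0,-120,0],[0,-70,0,-125,0],[0,-90,0,-128,0],[0,-95,0,-128,0],[0,-95,0,-128,0]]]}}

```text
time_s: 18.12
eef_pos: [0.4659, 0.1945, 0.1797]
eef_rot: [-0.0, 1.0, 0.013, 0.001]
wrist_force: [0.3, -0.2, 0.5]
opening: -0.002
grasp_force: 0.0
```

```bash
python3 - <<'E'
from h import *
c=calibration('wrist');p,d=camera('wrist'); cv2.imwrite('pics/w5.png',p)
for r in outline_of('key_mid','wrist')[:2]:
    q=pts('wrist',r["region"],d,c); k,f=keypose(q[::max(1,len(q)//600)]); print(r["conf"],np.round(r["bbox"]),np.round(k,4),f,np.percentile(q[:,2],[5,50,95]))
q=pts('wrist',np.ones(d.shape,bool),d,c); l=q[(q[:,2]>.05)&(q[:,2]<.0565)&(abs(q[:,1]-.195)<.05)]; print("lid far edge x",np.percentile(l[:,0],[90,99]))
rel(.45,.193,.06,.0245)
E
```

```text
0.84 [313.  76. 126. 145.] [0.5565 0.1958 6.3136] 2.346304279570266e-05 [0.01590396 0.02004073 0.02236885]
0.8 [576. 172. 126. 120.] [ 0.4971 -0.0384  2.0737] 9.047043247136673e-05 [0.00680262 0.01172302 0.01346723]
lid far edge x [0.49631207 0.50450013]
shift mm [-17.7   0.9 119.2] turn 0.0 | t 18.22 pos [0.4674 0.1943 0.1792] tilt [ 0.002  0.    -1.   ] F [ 0.24 -0.03  0.16] q [ 0.16  0.08  1.83 -0.    1.23  1.71]
```

View pics/w5.png

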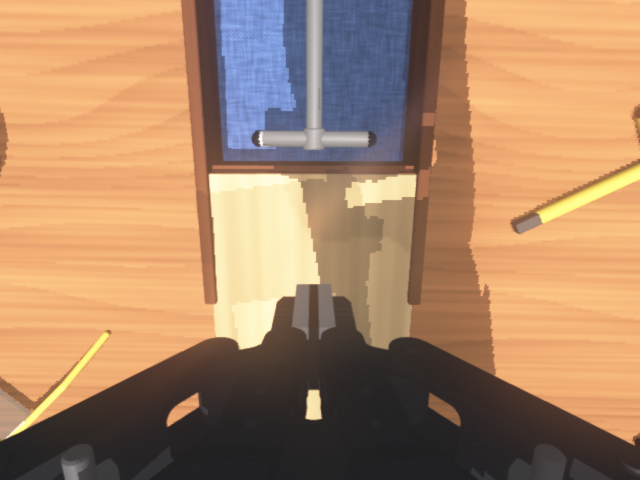

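The key lies flat in the bay (313,0–145) with its top at 20 mm, as it should be. The lid's far edge is at row 172, open about 158 mm. Going down on the lid.

>>> {"fn": "move_arm", "kwargs": {"series": [[[0,-6,0,20,0],[0,-12,1,45,0],[0,-18,1,72,0],[0,-18,1,95,0],[0,-18,1,108,0],[0,-18,1,115,0],[0,-18,1,119,0],[0,-18,1,121,0],[0,-18,1,122,0],[0,-18,1,122,0]]]}}

```text
time_s: 19.05
eef_pos: [0.4493, 0.193, 0.057]
eef_rot: [-0.0, 1.0, 0.012, 0.001]
wrist_force: [0.2, -0.4, -0.2]
opening: 0.001
grasp_force: 0.0
```

>>> {"fn": "move_arm", "kwargs": {"series": [[[0,0,0,0.5,0],[0,0,0,1,0],[0,0,0,1.5,0],[0,0,0,2,0],[0,0,0,2.5,0],[0,0,0,3,0],[0,0,0,3,0],[0,0,0,3,0],[0,0,0,3,0],[0,0,0,3,0]]]}}

```text
time_s: 19.88
eef_pos: [0.449, 0.1929, 0.054]
eef_rot: [-0.0, 1.0, 0.012, 0.001]
wrist_force: [-0.8, -0.1, 5.4]
opening: -0.0
grasp_force: 2.7
```

>>> {"fn": "move_arm", "kwargs": {"series": [[[0,0,0,0.6,0],[0,0,0,1,0],[0,3,0,1,0],[0,8,0,1,0],[0,16,0,1,0],[0,25,0,1,0],[0,35,0,1,0],[0,45,0,1,0],[0,53,0,1,0],[0,57,0,1,0]]]}}

```text
time_s: 20.72
eef_pos: [0.5076, 0.1943, 0.0539]
eef_rot: [-0.0, 1.0, 0.012, 0.002]
wrist_force: [-2.1, -0.8, 12.6]
opening: 0.003
grasp_force: 6.2
```

>>> {"fn": "move_arm", "kwargs": {"series": [[[0,6,0,0,0],[0,14,0,0,0],[0,24,0,0,0],[0,34,0,0.1,0],[0,44,0,0.1,0],[0,54,0,0.2,0],[0,64,0,0.2,0],[0,73,0,0.2,0],[0,79,0,0.2,0],[0,82,0,0.2,0]]]}}

```text
time_s: 21.55
eef_pos: [0.5895, 0.1962, 0.054]
eef_rot: [0.0, 1.0, 0.012, 0.002]
wrist_force: [-1.2, -1.7, 12.0]
opening: -0.002
grasp_force: 5.6
```

```bash
python3 - <<'E'
from h import *
c=calibration('wrist');p,d=camera('wrist')
q=pts('wrist',np.ones(d.shape,bool),d,c); l=q[(q[:,2]>.052)&(q[:,2]<.056)&(abs(q[:,1]-.197)<.06)]; print("lid far edge x",np.percentile(l[:,0],[90,99]), q[:,0].max())
rel(.608,.197,.054,.0245)
E
```

```text
lid far edge x [0.64069572 0.64603803] 0.7179906933402398
shift mm [18.1 -0.4  0.1] turn 0.0 | t 21.6 pos [0.5899 0.1962 0.054 ] tilt [ 0.004  0.    -1.   ] F [ 0.41 -1.38  8.38] q [ 0.13  0.48  1.6  -0.    1.05  1.68]
```

>>> {"fn": "move_arm", "kwargs": {"series": [[[0,2,0,0.2,0],[0,4,0,0.2,0],[0,6,0,0.2,0],[0,8,0,0.2,0],[0,10,0,0.2,0],[0,12,0,0.2,0],[0,14,0,0.2,0],[0,16,0,0.2,0],[0,17,0,0.2,0],[0,17,0,0.2,0]]]}}

```text
time_s: 22.43
eef_pos: [0.6062, 0.1965, 0.054]
eef_rot: [0.0, 1.0, 0.012, 0.002]
wrist_force: [-0.4, -1.7, 10.2]
opening: -0.005
grasp_force: 4.9
```

```bash
cat > gap.py <<'E'
from h import *
c=calibration('wrist');p,d=camera('wrist')
q=pts('wrist',np.ones(d.shape,bool),d,c)
for y in (.15,.197,.245):
    s=q[(abs(q[:,1]-y)<.008)&(q[:,0]>.62)]
    l=s[(s[:,2]>.051)&(s[:,2]<.056)]; w=s[(s[:,2]>.0565)&(s[:,2]<.06)]; print(y,"lid max",np.round(np.percentile(l[:,0],97),4),"wall",np.round(np.percentile(w[:,0],[3,97]),4) if len(w) else 0, "low pts", ((s[:,2]<.048)&(s[:,2]>.01)&(s[:,0]<.665)).sum())
rel(.61,.197,.054,.0245)
E
python3 gap.py
```

```text
0.15 lid max 0.6596 wall [0.6531 0.6697] low pts 0
0.197 lid max 0.6587 wall [0.6512 0.6685] low pts 0
0.245 lid max 0.6575 wall [0.6582 0.6673] low pts 0
shift mm [ 3.8 -0.4 -0. ] turn 0.0 | t 22.48 pos [0.6062 0.1965 0.054 ] tilt [ 0.004 -0.    -1.   ] F [-1.19 -2.05  9.51] q [ 0.13  0.51  1.56 -0.    1.07  1.67]
```

>>> {"fn": "move_arm", "kwargs": {"series": [[[0,0.6,0,0.1,0],[0,1.2,0,0.1,0],[0,1.8,0,0.1,0],[0,2.4,0,0.1,0],[0,3,0,0.1,0],[0,3.6,0,0.1,0],[0,4.2,0,0.1,0],[0,4.8,0,0.1,0],[0,5.4,0,0.1,0],[0,6,0,0.1,0]]]}}

```text
time_s: 23.32
eef_pos: [0.6077, 0.1966, 0.0538]
eef_rot: [0.001, 1.0, 0.013, -0.003]
wrist_force: [-18.7, -4.0, 25.8]
opening: 0.002
grasp_force: 12.6
```

```bash
python3 gap.py
```

```text
0.15 lid max 0.6597 wall [0.6535 0.6696] low pts 0
0.197 lid max 0.6584 wall [0.6584 0.6685] low pts 0
0.245 lid max 0.6575 wall [0.6588 0.6674] low pts 0
shift mm [ 2.4 -0.3 -0.2] turn 0.001 | t 23.37 pos [0.6076 0.1966 0.0538] tilt [-0.007 -0.001 -1.   ] F [-18.53  -3.67  23.75] q [ 0.13  0.52  1.55 -0.    1.08  1.67]
```

The stop is firm (19 N) and the box has not moved. Unload and lift.

>>> {"fn": "move_arm", "kwargs": {"series": [[[0,-3,0,-0.5,0],[0,-4,0,-2,0],[0,-4,0,-5,0],[0,-4,0,-15,0],[0,-4,0,-35,0],[0,-4,0,-60,0],[0,-4,0,-90,0],[0,-4,0,-120,0],[0,-4,0,-135,0],[0,-4,0,-140,0]]]}}

```text
time_s: 24.2
eef_pos: [0.6085, 0.1972, 0.1966]
eef_rot: [-0.0, 1.0, 0.012, 0.003]
wrist_force: [-0.1, 0.6, 0.4]
opening: -0.001
grasp_force: 0.0
```

>>> {"fn": "move_arm", "kwargs": {"series": [[[0,-10,20,0,0],[0,-20,50,0,0],[0,-30,85,0,0],[0,-40,120,0,0],[0,-50,155,0,0],[0,-60,190,0,0],[0,-70,220,0,0],[0,-75,240,0,0],[0,-80,250,0,0],[0,-80,250,0,0]]]}}

```text
time_s: 25.03
eef_pos: [0.5316, -0.0567, 0.1911]
eef_rot: [-0.0, 1.0, 0.011, -0.001]
wrist_force: [-0.3, 0.4, 0.1]
opening: -0.0
grasp_force: 0.0
```

```bash
python3 - <<'E'
from h import *
p,d=camera("top"); cv2.imwrite("pics/top2.png",p)
m=np.zeros(d.shape,bool); m[170:330,205:295]=1
q=pts("top",m,d);k=q[(q[:,2]>.045)&(q[:,2]<.075)]; print(cv2.minAreaRect(k[:,:2].astype(np.float32)))
for n in ["spanner","wax_tin"]:
    r=outline_of(n,"top")[:1]; print(n,[np.round(x["bbox"]) for x in r])
rel(.5,0,.2,.02)
E
```

```text
((0.5391589403152466, 0.19395539164543152), (0.2620084285736084, 0.1617155224084854), 1.3810389041900635)
spanner [array([415., 259.,  59.,  32.])]
wax_tin [array([375., 181.,  24.,  13.])]
shift mm [-31.3 -54.8  -8.4] turn 0.005 | t 25.18 pos [ 0.5326 -0.054   0.1916] tilt [-0.     0.001 -1.   ] F [-0.94  0.78  0.5 ] q [-0.32  0.13  1.75  0.    1.26  1.22]
```

View pics/top2.png

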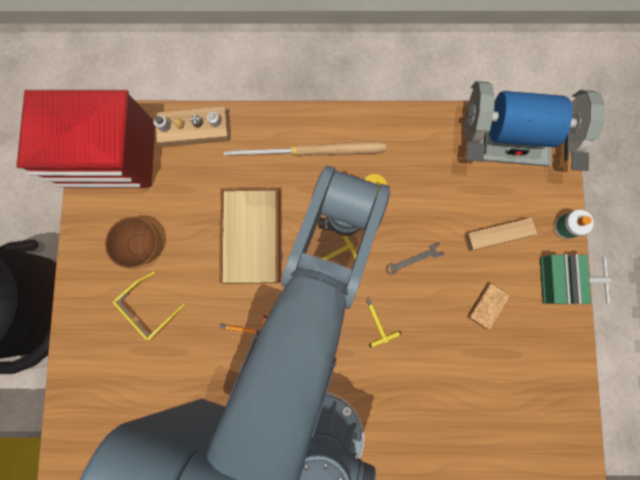

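The box with its lid measures 262 mm long, so the lid is shut. The box at (250,236) is where it was, the bystanders are unmoved, and the arm is clear. Handing in.

```bash
python3 -c "
from bench import order; print(order.hand_in())"
```

```text
the job is handed in; nothing more can be done
None
```

The steel key is lying flat in the blue-lined bay and the lid is shut against its stop. The box and the other loose things stayed where they were, and the job is handed in after about 25 s of robot time; no verdict came back.

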